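# Shut the spark-guard gate and drop its latch bar into the catch

## Task

Shut the small spark-guard gate on the welding bench: raise its latch bar while the gate is still open, swing the gate home with the bar passing over the striker, and let the bar drop fully into the slot of the catch. Feel for the slot and only touch the catch lightly, never forcing the bar against it, leave the hammer, bolt and plate where they lie, and let go at the end.

Things in the scene. Friction and masses are not known exactly. Their poses are not given: they have to be found in the camera images.
- guard: steel base plate of the guard, fixed to the bench, 110 x 360 x 10 mm; origin at the centre of its underside. Its y axis runs roughly along the shut gate, from the catch end (-y) to the hinge end (+y); the gate opens to the guard's -x and is shut by swinging its free end to +x.
- gate_hinge (a point): point on the upright hinge axis of the gate, at guard (0, 140, 10) mm, axes as the guard's
- gate (a joint): swing of the gate in rad: 0 when it points from the hinge axis straight at catch_mark, growing as it opens to the guard's -x (clockwise seen from above), limits -0.17 and 0.77; shut is below 0. Grey sheet panel 240 mm long, 6 mm thick, with a top rail 14 mm thick whose top is 112 mm above the bench. Little friction (about 1 N at the tab); it stays where it is left.
- latch (a joint): lift of the steel latch bar in rad: 0 level on its rest, limit 0.30; falls by its own weight, lifting takes 3 to 5 N at the tab. Bar 8 mm thick, 24 mm high, along the gate above its rail (underside 123 mm above the bench when level). It turns on a level pin across the gate, 100 mm from the hinge axis, 135 mm above the bench.
- tab_top (a point): centre of the top end of the upright thumb tab on the latch bar: 170 mm from the hinge axis (70 mm beyond the bar's pin), 200 mm above the bench when level. The tab is a steel plate 10 mm thick across the gate (pinch it so), 26 mm wide along the gate, standing 53 mm above the bar. Its y axis runs along the bar towards the hinge, x across the gate.
- bar_nose (a point): centre of the bar's round nose (24 mm), 310 mm from the hinge axis, 135 mm above the bench when level
- post: grey catch post, origin on the bench 285 mm from the hinge axis, at guard (0, -145, 0) mm, axes as the guard's. It carries the steel catch, 24 mm wide along y. In the way of the closing bar stands first the striker, a square block 28 mm thick topping out 139 mm above the bench: raise the bar at least 0.12 rad to clear it. Behind it are the slot and the back plate.
- hammer: hand hammer, 260 mm long, lying beyond the hinge end; leave it alone
- stub_bolt: hexagon bolt standing on its head, 57 mm high, behind the gate; leave it alone
- drilled_plate: drilled plate 100 x 120 x 10 mm with a nut on it, lying behind the gate; leave it alone
- catch_mark (a point): a point over the post, 118 mm above the bench (height of the slot's floor), 286 mm from the hinge axis, axes as the guard's. The catch sits in slotted holes: the middle of its 13 mm wide slot lies 8 to 38 mm beyond this point along +x, not reported. A back plate behind the slot, 200 mm high, stops even the raised bar: touch it lightly to find the slot. The catch does not move in use.

How it is judged:
By the outcome, as a careful person would: the job done as asked, in the order asked, and still so for the second after the job is handed in, with the robot touching nothing.
It also fails if it takes over 38 s, if anything falls off the work surface, if the arm or the gripper's body presses on something with over 40 N, if the wrist force passes 120 N, or if a joint passes its speed limit or range.

## Robot

A 6-joint arm with a two-finger parallel gripper is mounted at the origin on the work surface. World frame = base frame: x ahead of the robot, y to its left, z up, the work surface at z = 0. Lengths are in m, angles in rad, forces in N, time in s.
With the tool pointing down it reaches from about 0.35 to 0.775 m from the base axis. Payload 5.5 kg.
Tool frame: the origin (TCP) lies midway between the tips of the shut fingers; the grasp point (between the pads) lies 19 mm behind it; z points along the fingers, y is the direction in which the jaws open and shut (so a half turn about z gives the same grasp; the last joint's range is limited). The gripper opens to 85 mm and grips with 20 to 120 N. Pads are 22 mm wide; open, the fingers measure 114 mm over their backs; the gripper's body (76 mm by 85 mm) begins 54 mm behind the grasp point. The pads swing forward as they close: fully open they stand 13 mm farther back than shut.
Start: joints at [0.994, 0.313, 0.046, 1.304, 0, 1.431], TCP at [0.243, 0.521, 0.191] pointing down, gripper open.
Joint ranges: [-2.76, 2.76], [-0.86, 1.69], [-1.03, 1.26], [-2.2, 2.34], [-1.47, 1.5], [-3.14, 3.14]. Speed limits (rad/s): [2.57, 2.57, 3.14, 3.14, 3.14, 3.14].

## Interface

Orientations are given as a unit quaternion [x, y, z, w].
In Python, from station import readout, eyes, ctrl gives the robot as it stands.
- The arm moves only by the shell command python3 -m handwheel 'ROWS' [OPENING]. ROWS is JSON, a list of rows, each an object of numbers: "x", "y", "z": the shift along the world's x, y, z in units of 50 mm (1.0 is 50 mm); "turn": the turn about the world's z in units of 6 degrees (1.0 is 6 degrees). In form: [{"x": .., "y": .., "z": .., "turn": ..}, ...]. A call has 1 to 8 rows; each row shifts and turns the commanded pose from where the row before left it; what a row does not reach is not made up. A row lasts 1/10 s, in which the tool goes at most 50 mm and 8.59 degrees, less where a joint would pass 70% of its speed; a pose out of reach is approached as far as the arm can. A call is refused whole if a number of a shift passes 1 or a number of a turn 1, either way. A call with a gripper value outside its range is refused whole. OPENING is the gripper's target within -1 to 1 (shut at 1, half-way at 0, fully open at -1), set as the call begins (- or left out, the last holds). The fingers move at their own pace and stop on an object; the grip force is fixed at half the most. Time passes only in rows, so rows that do not move let the fingers close. It gives the time, the measured TCP pose, the force and the opening at its end, in the units of the state.
- readout.get_obs(): the state, without advancing time (a new reading comes with each control period).
- eyes.capture(name): name is "scene" or "top"; returns the picture (384x512x3 uint8, red, green, blue); there is no depth.
- eyes.camera_info(name): a dict with "mtx" (3x3 intrinsics, pixels), "position" and "orientation" of the camera in the world. Camera axes: x right, y down, z forward; pixel columns grow to the right and rows downward; lengths in m; the calibration is good to about 2 mm. A picture is of the moment at which its call begins. camera_info takes no time and is no camera call.
- ctrl.close_job(): hands the job in, once; it reports no verdict.
Trained networks look in the newest picture that a camera, given by its name, has taken for a name from the list of things; names that differ only in an ending like _2 or _b are one class to them, and where a whole thing is asked for, a point or a joint stands for the part that bears it (a point fixed in the world has none). Each returns a list of dicts, best first, with "confidence" (0 to 1); they miss things now and then, are a little off and sometimes report something else, mostly with a low value. They report only what shows in the picture. A call takes as long as a camera call.
- eyes.outline_of(label, camera): "mask" (384x512 bool, what is visible of it) and "rect" ([left, top, right, bottom] in pixels, round what is visible of it).
The state is a dict: "time": time; "joint_positions": joint angles; "qvel": joint speeds; "tau": joint torques, N m; "ee_pos": TCP position; "tcp_rot": TCP orientation; "force": force on the tool from outside, world axes, zero at the start; "torque": the same for the moment, N m; "finger_gap": opening from 0.0 (shut) to 1.0 (fully open).
Only numpy, scipy, OpenCV 4.12 (cv2) and the standard library are available. Lean on these libraries where they do the work, as an engineer would, in place of code of your own. Each camera call takes 0.05 s, during which the arm holds its last target. There are 200 camera calls.

## Working session

There is one attempt and no reset: what is moved stays moved. The work goes in short steps, Python scripts to look and compute and a shell command to move; the robot and the scene stay as the last step left them, time stands still between calls to the robot, and variables do not carry over. Pictures are saved under pics/ and viewed, about 8 in all and at most 12, crops included, and the job is handed in when it is done.

```bash
mkdir -p pics; python3 - <<'E'
from station import readout, eyes, ctrl
import cv2,numpy as np
o=readout.get_obs();print({k:np.round(v,3).tolist() for k,v in o.items()})
for n in("scene","top"):
    im=eyes.capture(n);cv2.imwrite(f"pics/{n}0.png",im[:,:,::-1])
    c=eyes.camera_info(n);print(n,{k:np.round(v,4).tolist() for k,v in c.items()})
    for l in("guard","gate","latch","post","tab_top","bar_nose"):
        try:
            r=eyes.outline_of(l,n)
            for d in r[:2]:
                ys,xs=np.nonzero(d["mask"]);print(n,l,round(d["confidence"],2),d["rect"],xs.mean().round(1),ys.mean().round(1),len(xs))
        except Exception as e:print(l,e)
E
```

```text
{'time': 0.0, 'joint_positions': [0.994, 0.314, 0.045, 1.304, -0.0, 1.431], 'qvel': [0.001, 0.001, -0.0, -0.002, -0.0, 0.001], 'tau': [-0.002, -48.064, 29.853, 0.02, -0.0, -0.0], 'ee_pos': [0.243, 0.521, 0.191], 'tcp_rot': [0.217, 0.976, -0.001, -0.0], 'force': [0.315, -0.796, -0.847], 'torque': [0.033, 0.05, -0.02], 'finger_gap': 1.0}
scene {'mtx': [[392.4623, 0.0, 254.0522], [0.0, 392.4623, 188.5181], [0.0, 0.0, 1.0]], 'position': [1.3077, -0.0433, 0.6318], 'orientation': [0.6831, 0.5734, -0.282, -0.3537]}
scene guard 0.98 [102.0, 124.4, 260.2, 232.0] 184.1 193.6 9053
scene guard 0.37 [109.9, 246.0, 127.7, 268.9] 117.8 258.7 262
scene gate 0.72 [139.4, 125.6, 249.2, 212.4] 199.8 170.4 3698
scene latch 0.58 [139.3, 123.3, 215.7, 164.3] 176.1 142.7 936
scene post 0.73 [101.7, 151.7, 132.4, 231.9] 116.7 193.0 1503
scene tab_top 0.87 [137.4, 126.6, 216.6, 166.4] 175.6 142.5 872
scene bar_nose 0.96 [137.2, 121.8, 214.4, 165.0] 175.7 142.9 920
top {'mtx': [[472.5788, 0.0, 243.9781], [0.0, 472.5788, 185.7932], [0.0, 0.0, 1.0]], 'position': [0.5829, 0.1078, 1.2534], 'orientation': [-0.6965, 0.7171, -0.0234, 0.0106]}
top gate 0.54 [274.6, 239.2, 352.8, 300.3] 310.7 268.1 362
top latch 0.86 [273.6, 238.7, 351.0, 303.5] 312.9 269.9 356
top post 0.57 [345.8, 189.1, 376.9, 233.6] 363.0 212.0 716
top tab_top 0.56 [276.4, 237.1, 352.8, 302.8] 315.9 272.3 412
top bar_nose 0.69 [272.5, 238.1, 352.4, 303.2] 305.0 263.3 222
```

```bash
python3 - <<'E'
import cv2,numpy as np
a=cv2.imread("pics/scene0.png");b=cv2.imread("pics/top0.png")
cv2.imwrite("pics/v1.png",cv2.resize(a,(800,600),interpolation=cv2.INTER_CUBIC));cv2.imwrite("pics/v2.png",cv2.resize(b,(800,600),interpolation=cv2.INTER_CUBIC))
E
```

```text
(no output)
```

View pics/v1.png

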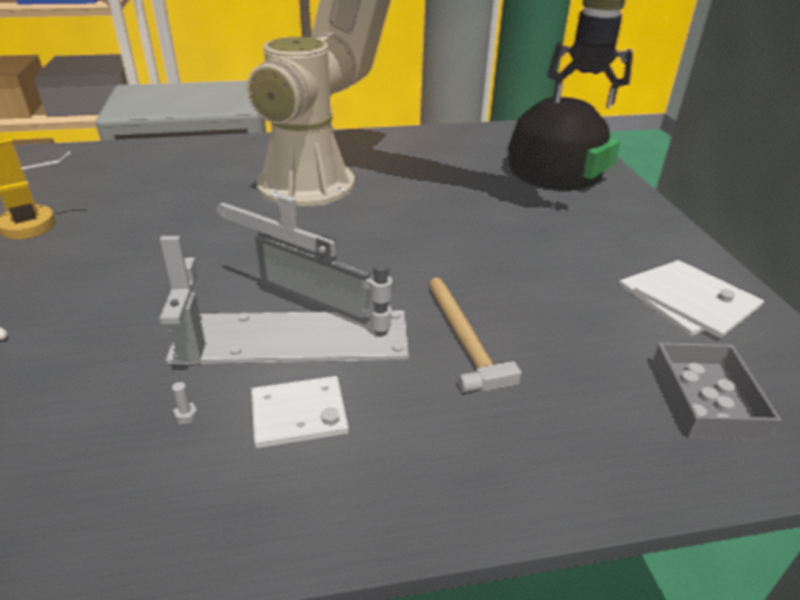

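View pics/v2.png

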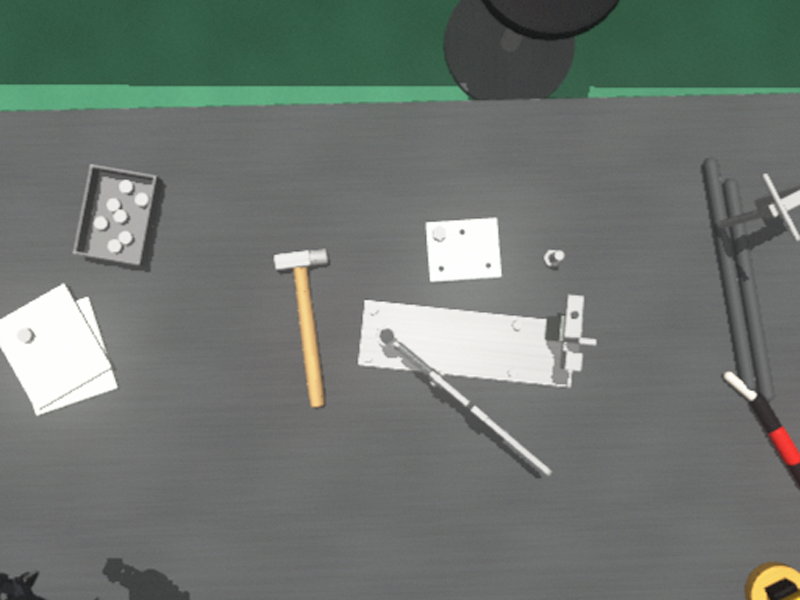

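```bash
python3 - <<'E'
import cv2,numpy as np
b=cv2.imread("pics/top0.png")[185:310,225:391]
cv2.imwrite("pics/v3.png",cv2.resize(b,None,fx=4.8,fy=4.8,interpolation=cv2.INTER_CUBIC))
b=cv2.imread("pics/scene0.png")[115:240,100:266]
cv2.imwrite("pics/v4.png",cv2.resize(b,None,fx=4.8,fy=4.8,interpolation=cv2.INTER_CUBIC))
E
```

```text
(no output)
```

View pics/v3.png

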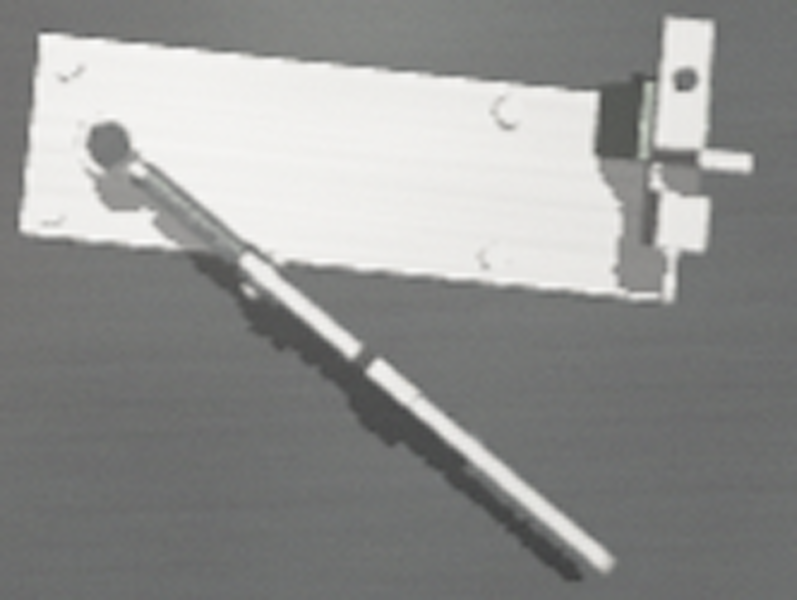

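View pics/v4.png

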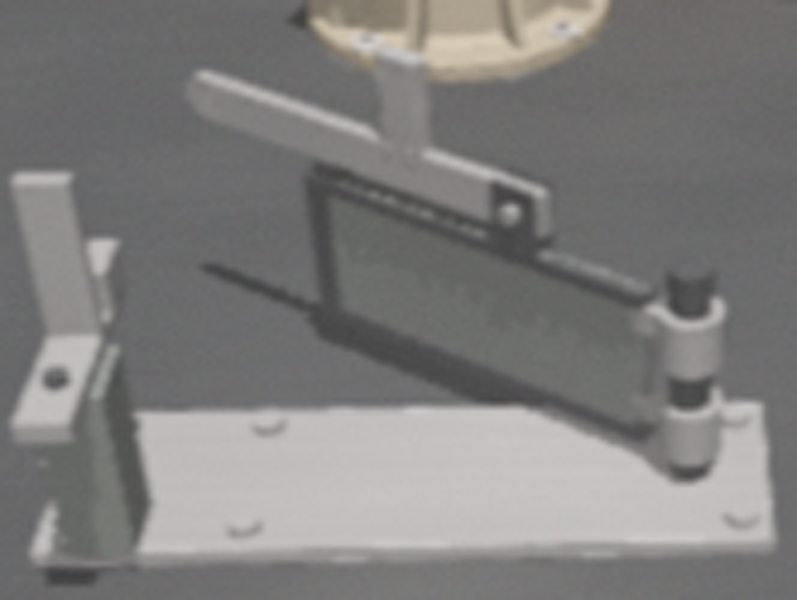

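```bash
cat > h.py <<'E'
from station import readout, eyes, ctrl
import numpy as np
from scipy.spatial.transform import Rotation as R
def proj(n,P):
    c=eyes.camera_info(n);p=R.from_quat(c["orientation"]).inv().apply(np.atleast_2d(P)-c["position"])
    q=p@np.array(c["mtx"]).T;return q[:,:2]/q[:,2:]
def ray(n,px,z):
    c=eyes.camera_info(n);d=R.from_quat(c["orientation"]).apply(np.linalg.inv(c["mtx"])@[px[0],px[1],1]);o=np.array(c["position"])
    return o+d*(z-o[2])/d[2]
def px3(v,n): 
    off={"top":(225,185),"scene":(100,115)}[n];return (np.array(v)+.5)/4.8-.5+np.array(off)
def gw(g,P):
    P=np.atleast_2d(P).astype(float);return np.c_[R.from_euler('z',g[2]).apply(np.c_[P[:,:2],0*P[:,0]])[:,:2]+g[:2],P[:,2]]
def gate(g,th,r,z,off=0): # guard coords -> world; th opens to -x
    dx,dy=1e-9,-1
    a=np.arctan2(0.001,.286) # direction to catch_mark approx offset 0
    P=np.array([0-r*np.sin(th)+off*np.cos(th),.14-r*np.cos(th)-off*np.sin(th),z]);return gw(g,P)[0]
E
python3 - <<'E'
from h import *
from scipy.optimize import least_squares as L
G=[(.055,.18,.01),(-.055,.18,.01),(-.055,-.18,.01)]
Gs=[(-.055,.18,.01),(.055,.18,.01)]
mt=[px3(v,"top") for v in[(38,33),(20,233),(672,300)]]
ms=[px3(v,"scene") for v in[(763,402),(775,543)]]
tt=px3((394,381),"top");ts=px3((400,54),"scene");nt=px3((606,568),"top")
def f(p):
    g=p[:3];th=p[3]
    r=[proj("top",gw(g,G))-mt,proj("scene",gw(g,Gs))-ms,proj("top",gate(g,th,.17,.2))-tt,proj("scene",gate(g,th,.17,.2))-ts,proj("top",gate(g,th,.322,.137))-nt]
    return np.concatenate([a.ravel() for a in r])
s=L(f,[.55,.1,0,.5],x_scale=.1,loss='soft_l1');print(s.x.round(4));print(f(s.x).round(1))
g=s.x[:3];th=s.x[3];np.save("g.npy",s.x)
inv=lambda P:(R.from_euler('z',-g[2]).apply(P-np.r_[g[:2],0])*1000).round(1)
for nm,v,z in[("tab",(394,381),.2),("nose",(606,568),.14),("strk-",(685,250),.139),("strk+",(685,197),.139),("bp-",(725,171),.2),("bp+",(725,150),.2),("ledge lo",(690,153),.13),("hi",(690,18),.13),("stud",(108,143),.13)]:
    P=ray("top",px3(v,"top"),z);print(nm,P.round(4),inv(P))
print("hinge",gw(g,(0,.14,.01))[0],"tab",gate(g,th,.17,.2),"mark",gw(g,(0,-.145,.118))[0])
for t in(0,-.05,-.1,.06):print(t,gate(g,t,.17,.2).round(4))
E
```

```text
[ 0.5508 -0.0575 -0.1339  0.5989]
[ 0.5 -0.3 -0.2 -0.3  0.2 -0.  -0.1  0.2  0.2 -0.8 -0.4  0.1  0.6 -0.3
  0.9  0. ]
tab [ 0.4558 -0.0461  0.2   ] [-95.6  -1.4 200. ]
nose [ 0.3548 -0.1552  0.14  ] [-181.1 -122.9  140. ]
strk- [ 0.5079 -0.2007  0.139 ] [ -23.4 -147.6  139. ]
strk+ [ 0.5338 -0.2018  0.139 ] [   2.5 -145.2  139. ]
bp- [ 0.548 -0.204  0.2  ] [  16.8 -145.5  200. ]
bp+ [ 0.5578 -0.2045  0.2   ] [  26.6 -144.7  200. ]
ledge lo [ 0.5551 -0.2077  0.13  ] [  24.4 -148.2  130. ]
hi [ 0.6222 -0.2105  0.13  ] [  91.2 -142.1  130. ]
stud [0.5687 0.0812 0.13  ] [ -0.8 139.8 130. ]
hinge [0.56945    0.08120127 0.01      ] tab [ 0.4557259  -0.04515866  0.2       ] mark [ 0.53139103 -0.2012461   0.118     ]
0 [ 0.5467 -0.0873  0.2   ]
-0.05 [ 0.5552 -0.0882  0.2   ]
-0.1 [ 0.5637 -0.0887  0.2   ]
0.06 [ 0.5367 -0.0856  0.2   ]
```

v1–v4 show the guard, with the open gate towards the robot (tab top at 394,381 and bar nose at 606,568 in v3). The striker, slot and back plate also show in v3 (striker edge at y 197, back plate at y 171), with the slot centre about 9–10 mm beyond guard x=0.

```bash
python3 -m handwheel '[{"z":1,"turn":1},{"z":1,"turn":1},{"x":0.3,"y":-0.8,"turn":1},{"x":0.3,"y":-0.8,"turn":1},{"x":0.3,"y":-0.8,"turn":1},{"x":0.3,"y":-0.8,"turn":1},{"x":0.3,"y":-0.8,"turn":1},{"x":0.3,"y":-0.8,"turn":1}]' -0.6
python3 -m handwheel '[{"x":0.3,"y":-0.8,"turn":0.5},{"x":0.3,"y":-0.8,"turn":0.5},{"x":0.3,"y":-0.8,"turn":0.5},{"x":0.3,"y":-0.8,"turn":0.5},{"x":0.3,"y":-0.8,"turn":0.5},{"x":0.3,"y":-0.8,"turn":0.5},{"x":0.3,"y":-0.8,"turn":0.5},{"x":0.3,"y":-0.8,"turn":0.5}]'
python3 -m handwheel '[{}]'
python3 - <<'E'
from h import *
o=readout.get_obs();r=R.from_quat(o["tcp_rot"]).as_matrix();print(o["ee_pos"],np.degrees(np.arctan2(r[1,1],r[0,1])),r[:,2].round(3),o["force"])
s=np.load("g.npy");g,th=s[:3],s[3]
h=gate(g,th,0,0);t=gate(g,th,.17,.2);d=t-h;print("tab",t,"normal deg",np.degrees(np.arctan2(d[1],d[0]))+270)
print((t[:2]-o["ee_pos"][:2])/.05)
E
```

```text
[0.2432753  0.52105118 0.19145511] 64.97302270302347 [ 0.  0. -1.] [0.18451619 0.49744001 0.00553402]
tab [ 0.4557259  -0.04515866  0.2       ] normal deg 138.01274655443322
[  4.24901211 -11.3241968 ]invalid input
invalid input
invalid input
```

```bash
python3 -m handwheel '[{"x":0,"y":0,"z":1,"turn":1},{"x":0,"y":0,"z":1,"turn":1},{"x":0.3,"y":-0.8,"z":0,"turn":1},{"x":0.3,"y":-0.8,"z":0,"turn":1},{"x":0.3,"y":-0.8,"z":0,"turn":1},{"x":0.3,"y":-0.8,"z":0,"turn":1},{"x":0.3,"y":-0.8,"z":0,"turn":1},{"x":0.3,"y":-0.8,"z":0,"turn":1}]' -0.6
```

```text
time: 1.5
ee_pos: [0.3335, 0.2795, 0.2916]
tcp_rot: [-0.201, 0.979, 0.0, 0.0]
force: [1.2, 0.3, -0.6]
finger_gap: 0.8
```

```bash
python3 -m handwheel '[{"x":0.305,"y":-0.81,"z":0,"turn":0.52},{"x":0.305,"y":-0.81,"z":0,"turn":0.52},{"x":0.305,"y":-0.81,"z":0,"turn":0.52},{"x":0.305,"y":-0.81,"z":0,"turn":0.52},{"x":0.305,"y":-0.81,"z":0,"turn":0.52},{"x":0.305,"y":-0.81,"z":0,"turn":0.52},{"x":0.305,"y":-0.81,"z":0,"turn":0.52},{"x":0.305,"y":-0.81,"z":0,"turn":0.52}]'
python3 -m handwheel '[{"x":0,"y":0,"z":0,"turn":0},{"x":0,"y":0,"z":0,"turn":0}]'
```

```text
time: 2.3
ee_pos: [0.4556, -0.0448, 0.2917]
tcp_rot: [-0.407, 0.913, -0.0, 0.0]
force: [0.8, 0.6, 0.8]
finger_gap: 0.798
time: 2.5
ee_pos: [0.4552, -0.0437, 0.2912]
tcp_rot: [-0.405, 0.914, 0.0, -0.0]
force: [0.0, 1.2, -0.2]
finger_gap: 0.799
```

```bash
python3 -m handwheel '[{"x":0,"y":-0.02,"z":-0.6,"turn":0},{"x":0,"y":0,"z":-0.6,"turn":0},{"x":0,"y":0,"z":-0.6,"turn":0},{"x":0,"y":0,"z":-0.5,"turn":0},{"x":0,"y":0,"z":-0.2,"turn":0},{"x":0,"y":0,"z":0,"turn":0}]'
python3 - <<'E'
from h import *
import cv2
a=eyes.capture("scene");b=eyes.capture("top")
c=np.hstack([cv2.resize(a[100:240,100:240,::-1],(400,400)),cv2.resize(b[200:320,250:370,::-1],(400,400))]);cv2.imwrite("pics/v5.png",c)
E
```

```text
time: 3.1
ee_pos: [0.454, -0.0426, 0.1656]
tcp_rot: [-0.407, 0.913, 0.001, -0.001]
force: [0.8, -0.6, 0.6]
finger_gap: 0.798
```

View pics/v5.png

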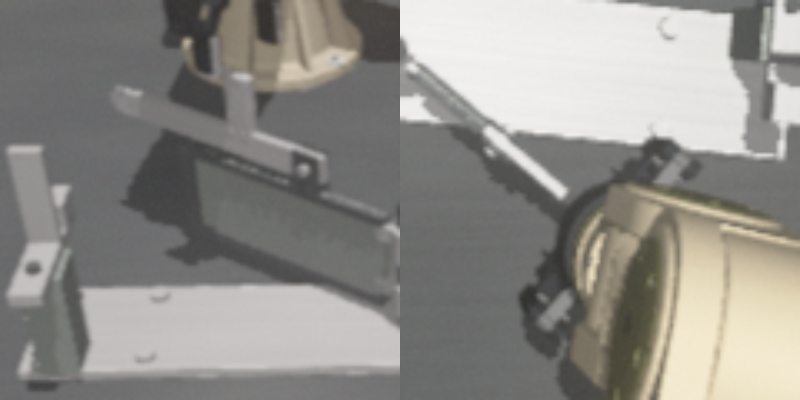

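```bash
python3 - <<'E'
from h import *
o=readout.get_obs();p=o["ee_pos"];r=R.from_quat(o["tcp_rot"]).as_matrix();print(o["time"],p.round(4),r[:,2])
s=np.load("g.npy");t=gate(s[:3],s[3],.17,.2)
f=lambda P:((proj("scene",P)-[100,100])*2.857).round(0).tolist()
print(f(p),f(t),f(p+r[:,1]*.035+[0,0,.01]),f(p-r[:,1]*.035+[0,0,.01]))
E
python3 - <<'E'
import cv2
from h import *
a=eyes.capture("scene");cv2.imwrite("pics/v6.png",cv2.resize(a[60:200,110:250,::-1],(600,600),interpolation=cv2.INTER_CUBIC))
E
```

```text
3.2 [ 0.4558 -0.0435  0.1676] [ 1.35387186e-03 -2.54606364e-04 -9.99999051e-01]
[[244.0, 107.0]] [[239.0, 73.0]] [[269.0, 81.0]] [[215.0, 114.0]]
```

View pics/v6.png

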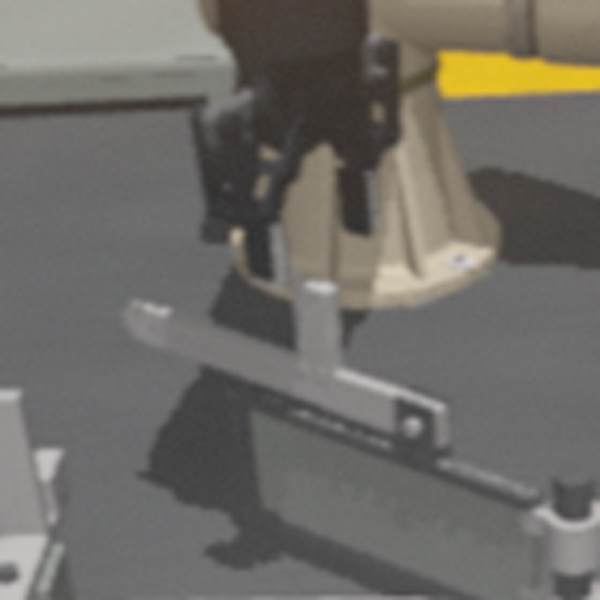

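```bash
python3 - <<'E'
from h import *
o=readout.get_obs();p=o["ee_pos"];r=R.from_quat(o["tcp_rot"]).as_matrix()
for z in(.166,.18,.19,.2,.21,.22,.23):
    q=np.r_[p[:2],z];print(z,[((proj("scene",q+sg*r[:,1]*.035)-[110,60])*4.286).round(0).tolist()[0] for sg in(-1,1)])
from scipy.optimize import least_squares as L
m=np.array([(262,278),(357,232)])/4.286+[110,60]
s=L(lambda v:(proj("scene",np.array([v[:3]+v[3]*r[:,1]*-1,v[:3]+v[3]*r[:,1]]))-m).ravel(),[*p,.035],x_scale=.01);print(s.x,s.fun)
E
```

```text
0.166 [[282.0, 361.0], [362.0, 311.0]]
0.18 [[279.0, 339.0], [360.0, 289.0]]
0.19 [[278.0, 322.0], [359.0, 273.0]]
0.2 [[276.0, 306.0], [358.0, 257.0]]
0.21 [[274.0, 289.0], [356.0, 241.0]]
0.22 [[272.0, 272.0], [355.0, 225.0]]
0.23 [[270.0, 255.0], [354.0, 208.0]]
[-5.48396669 -0.06627171 -2.68090196  0.30654099] [ 0.40896591  0.71451314 -0.43349096 -0.75736144]
```

```bash
python3 - <<'E'
from h import *
r=R.from_quat([.217,.976,0,0]).as_matrix()
for z in(.191,.204,.22,.24,.26):print(z,[(proj("scene",np.r_[.243,.521,z]+sg*r[:,1]*.0425)*1.5625).round(0).tolist()[0] for sg in(-1,0,1)])
o=readout.get_obs();print(o["joint_positions"].round(3))
E
```

```text
0.191 [[555.0, 128.0], [577.0, 131.0], [600.0, 133.0]]
0.204 [[556.0, 122.0], [578.0, 124.0], [601.0, 127.0]]
0.22 [[558.0, 114.0], [580.0, 116.0], [603.0, 119.0]]
0.24 [[559.0, 104.0], [582.0, 106.0], [605.0, 108.0]]
0.26 [[561.0, 93.0], [584.0, 96.0], [608.0, 98.0]]
[-0.271  0.095 -0.286  1.187  0.    -1.108]
```

v6 shows the finger tips (262,278 and 357,232) above the tab top (318,288), about 45 mm higher than the reported TCP suggests. I'll go down 30 mm, which is safe in either case because the jaws straddle the gate, and look again.

```bash
python3 -m handwheel '[{"x":0,"y":0,"z":-0.3,"turn":0},{"x":0,"y":0,"z":-0.3,"turn":0},{"x":0,"y":0,"z":0,"turn":0}]'
python3 - <<'E'
import cv2
from h import *
a=eyes.capture("scene");b=eyes.capture("top")
A=cv2.resize(a[70:190,120:240,::-1],(400,400),interpolation=cv2.INTER_CUBIC);B=cv2.resize(b[200:320,250:370,::-1],(400,400),interpolation=cv2.INTER_CUBIC)
cv2.imwrite("pics/v7.png",np.hstack([A,B]));print(readout.get_obs()["ee_pos"])
E
```

```text
time: 3.55
ee_pos: [0.455, -0.0438, 0.1362]
tcp_rot: [-0.406, 0.914, 0.0, -0.0]
force: [-0.7, -0.3, 0.6]
finger_gap: 0.798
[ 0.45586439 -0.04408346  0.13752731]
```

View pics/v7.png

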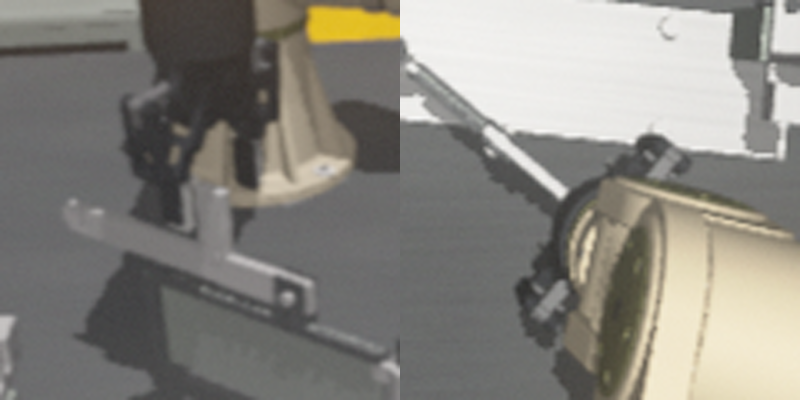

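```bash
python3 - <<'E'
from h import *
from scipy.optimize import least_squares as L
o=readout.get_obs();p=o["ee_pos"];r=R.from_quat(o["tcp_rot"]).as_matrix();print(p,r[:,1])
Q=[]
for t,s in[((334.9,249.5),(165,98.5)),((295,291.5),(199.5,85))]:
    k=L(lambda v:np.r_[proj("top",v)[0]-t,proj("scene",v)[0]-s],[*p],x_scale=.01);print(k.x,k.fun.round(1));Q.append(k.x)
print("mid",(Q[0]+Q[1])/2,"d",Q[0]-Q[1])
for z in(.15,.17,.18,.19,.2):
    q=np.r_[p[:2],z];print(z,[((proj("scene",q+sg*r[:,1]*.038)-[120,70])*3.333).round(0).tolist()[0] for sg in(-1,1)])
E
```

```text
[ 0.45586439 -0.04408346  0.13752731] [-0.74235562  0.67000528 -0.00102299]
[ 0.49404531 -0.08554449  0.28731528] [-3.2  0.  -3.3 -0.3]
[ 0.41081971 -0.00451979  0.28036473] [-1.9 -0.1 -2.2 -0.2]
mid [ 0.45243251 -0.04503214  0.28384   ] d [ 0.0832256  -0.0810247   0.00695055]
0.15 [[185.0, 269.0], [252.0, 226.0]]
0.17 [[182.0, 244.0], [250.0, 202.0]]
0.18 [[181.0, 232.0], [249.0, 190.0]]
0.19 [[179.0, 219.0], [248.0, 177.0]]
0.2 [[178.0, 206.0], [247.0, 165.0]]
```

Top and scene views agree that the jaws are centred on the tab in xy. The tips (183,230 in v7) now overlap the tab by 20–30 mm, so I'll close.

```bash
python3 -m handwheel '[{"x":0,"y":0,"z":0,"turn":0},{"x":0,"y":0,"z":0,"turn":0},{"x":0,"y":0,"z":0,"turn":0},{"x":0,"y":0,"z":0,"turn":0},{"x":0,"y":0,"z":0,"turn":0},{"x":0,"y":0,"z":0,"turn":0}]' 1
python3 -m handwheel '[{"x":0,"y":0,"z":0,"turn":0},{"x":0,"y":0,"z":0,"turn":0},{"x":0,"y":0,"z":0,"turn":0}]'
python3 - <<'E'
import cv2
from h import *
a=eyes.capture("scene");b=eyes.capture("top")
A=cv2.resize(a[70:190,120:240,::-1],(400,400),interpolation=cv2.INTER_CUBIC);B=cv2.resize(b[200:320,250:370,::-1],(400,400),interpolation=cv2.INTER_CUBIC)
cv2.imwrite("pics/v8.png",np.hstack([A,B]));o=readout.get_obs();print(o["ee_pos"],o["force"],o["torque"])
E
```

```text
time: 4.25
ee_pos: [0.4558, -0.0442, 0.137]
tcp_rot: [-0.406, 0.914, -0.0, 0.0]
force: [-0.9, 0.5, 3.9]
finger_gap: 0.103
time: 4.55
ee_pos: [0.4558, -0.0442, 0.137]
tcp_rot: [-0.406, 0.914, -0.0, 0.0]
force: [0.2, -0.1, 5.1]
finger_gap: 0.103
[ 0.45577804 -0.0442232   0.13700737] [-0.19295913 -1.16596303  5.80338106] [-0.15801575  0.04853223 -0.07723116]
```

View pics/v8.png

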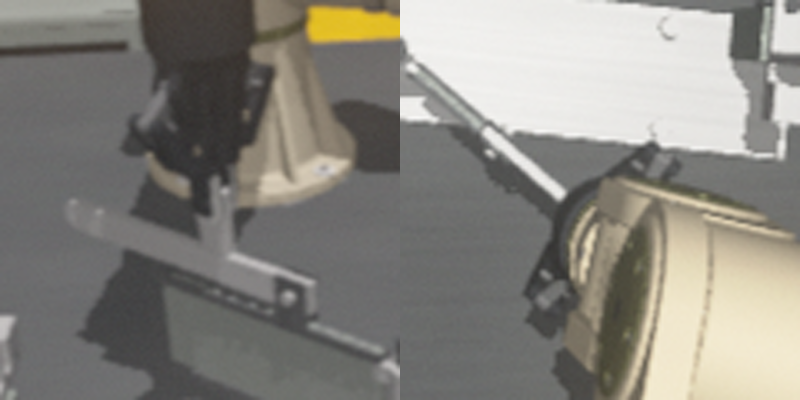

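v8 shows the jaws closed on the upper part of the tab (203,200), with the gap at 0.10 (about 9 mm), so the tab is pinched. I'll start a small lift and watch the force.

```bash
python3 -m handwheel '[{"x":0.03,"y":0.033,"z":0.07,"turn":0},{"x":0.03,"y":0.033,"z":0.07,"turn":0}]'
python3 -m handwheel '[{"x":0,"y":0,"z":0,"turn":0},{"x":0,"y":0,"z":0,"turn":0}]'; python3 -c "
from h import *
o=readout.get_obs();print(o['ee_pos'],o['force'],o['torque'])"
```

```text
time: 4.85
ee_pos: [0.457, -0.0403, 0.1416]
tcp_rot: [-0.406, 0.914, 0.001, -0.002]
force: [4.6, 0.9, -15.0]
finger_gap: 0.099
time: 5.05
ee_pos: [0.4575, -0.04, 0.1421]
tcp_rot: [-0.406, 0.914, 0.001, -0.001]
force: [2.7, 1.9, -15.2]
finger_gap: 0.108
[ 0.4575146  -0.04004973  0.14214008] [  2.7258041    1.88566743 -15.20328731] [-0.18534585 -0.4169064  -0.42708556]
```

```bash
python3 -m handwheel '[{"x":0.03,"y":0.033,"z":0.07,"turn":0},{"x":0.03,"y":0.033,"z":0.07,"turn":0},{"x":0,"y":0,"z":0,"turn":0}]'
python3 -m handwheel '[{"x":0.03,"y":0.033,"z":0.07,"turn":0},{"x":0,"y":0,"z":0,"turn":0}]'; python3 - <<'E'
import cv2
from h import *
a=eyes.capture("scene")
A=cv2.resize(a[90:190,100:240,::-1],(700,500),interpolation=cv2.INTER_CUBIC)
cv2.imwrite("pics/v9.png",A)
s=np.load("g.npy");g=s[:3]
# predicted nose left end by phi
for ph in(0,.05,.1,.15,.2):
    P=gate(g,s[3],.1+.222*np.cos(ph),.135+.222*np.sin(ph));print(ph,((proj("scene",P)-[100,90])*5).round(0))
E
```

```text
time: 5.35
ee_pos: [0.4616, -0.0356, 0.1491]
tcp_rot: [-0.407, 0.914, 0.002, 0.0]
force: [7.4, 3.8, -20.4]
finger_gap: 0.103
time: 5.55
ee_pos: [0.463, -0.0336, 0.1519]
tcp_rot: [-0.407, 0.914, 0.002, 0.0]
force: [9.8, 5.7, -25.3]
finger_gap: 0.102
0 [[202. 215.]]
0.05 [[200. 196.]]
0.1 [[198. 178.]]
0.15 [[196. 159.]]
0.2 [[196. 140.]]
```

View pics/v9.png

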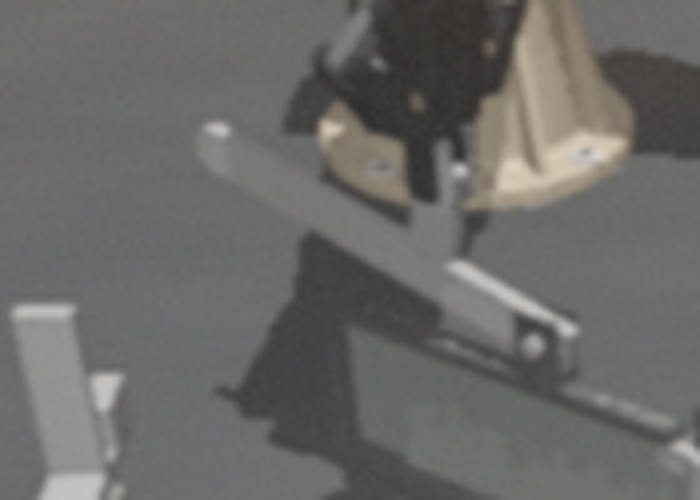

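v9 shows the bar raised, with the nose end at (197,147), which matches a lift of about 0.18 rad. Next I'll compute the swing.

```bash
python3 -m handwheel '[{"x":0.02,"y":0.025,"z":-0.02,"turn":0},{"x":0,"y":0,"z":0,"turn":0}]'
python3 - <<'E'
from h import *
o=readout.get_obs();p=o["ee_pos"];print(p,o["force"])
s=np.load("g.npy");H=gate(s[:3],0,0,0)[:2];v=p[:2]-H;print(np.hypot(*v))
c=np.r_[v,0];
for i in range(12):
    n=R.from_euler('z',.05*(i+1)).apply(np.r_[v,0]);print(i,((n-c)/.05).round(3)[:2]);c=n
E
```

```text
time: 5.8
ee_pos: [0.4633, -0.0338, 0.152]
tcp_rot: [-0.406, 0.914, 0.001, -0.0]
force: [3.5, 2.0, -18.8]
finger_gap: 0.099
[ 0.46332    -0.03375616  0.15201486] [  3.52948086   2.00775921 -18.77413154]
0.15645697606261627
0 [ 0.118 -0.103]
1 [ 0.123 -0.097]
2 [ 0.127 -0.091]
3 [ 0.132 -0.084]
4 [ 0.136 -0.078]
5 [ 0.139 -0.071]
6 [ 0.143 -0.064]
7 [ 0.146 -0.057]
8 [ 0.148 -0.049]
9 [ 0.151 -0.042]
10 [ 0.153 -0.034]
11 [ 0.154 -0.027]
```

```bash
python3 -m handwheel '[{"x":0.118,"y":-0.103,"z":0,"turn":0.477},{"x":0.123,"y":-0.097,"z":0,"turn":0.477},{"x":0.127,"y":-0.091,"z":0,"turn":0.477},{"x":0.132,"y":-0.084,"z":0,"turn":0.477},{"x":0,"y":0,"z":0,"turn":0}]'
python3 - <<'E'
from h import *
o=readout.get_obs();p=o["ee_pos"];r=R.from_quat(o["tcp_rot"]).as_matrix()
s=np.load("g.npy");H=gate(s[:3],0,0,0)[:2];v=p[:2]-H
print("r",np.hypot(*v),"th tcp",-s[2]*0-(np.arctan2(v[1],v[0])+np.pi/2-s[2]),"th tool",.6-np.radians(np.degrees(np.arctan2(r[1,1],r[0,1]))-138.0),o["force"],p)
E
```

```text
time: 6.3
ee_pos: [0.4889, -0.053, 0.1519]
tcp_rot: [-0.496, 0.868, 0.001, -0.0]
force: [4.0, 2.6, -18.0]
finger_gap: 0.102
r 0.15652696767159047 th tcp 0.4067260604515437 th tool 0.40022907213963976 [  4.01627845   2.64894363 -17.95417699] [ 0.4888844  -0.05299961  0.15193441]
```

```bash
python3 -m handwheel '[{"x":0.136,"y":-0.078,"z":0,"turn":0.477},{"x":0.139,"y":-0.071,"z":0,"turn":0.477},{"x":0.143,"y":-0.064,"z":0,"turn":0.477},{"x":0.146,"y":-0.057,"z":0,"turn":0.477},{"x":0,"y":0,"z":0,"turn":0}]'
python3 -m handwheel '[{"x":0.148,"y":-0.049,"z":0,"turn":0.477},{"x":0,"y":0,"z":0,"turn":0},{"x":0.151,"y":-0.042,"z":0,"turn":0.477},{"x":0,"y":0,"z":0,"turn":0}]'
cat > st.py <<'E'
from h import *
o=readout.get_obs();p=o["ee_pos"];r=R.from_quat(o["tcp_rot"]).as_matrix()
s=np.load("g.npy");H=gate(s[:3],0,0,0)[:2];v=p[:2]-H
th=-(np.arctan2(v[1],v[0])+np.pi/2-s[2])
n=np.array([np.cos(s[2]-th),np.sin(s[2]-th)])
print("t",o["time"],"r %.4f th_tcp %.4f th_tool %.4f"%(np.hypot(*v),th,.6-np.radians(np.degrees(np.arctan2(r[1,1],r[0,1]))-138.0)),"Fn(+x close) %.1f Fz %.1f"%(o["force"][:2]@n,o["force"][2]),o["force"].round(1),o["torque"].round(2),p.round(4))
E
python3 st.py
```

```text
time: 6.8
ee_pos: [0.517, -0.0663, 0.1519]
tcp_rot: [-0.58, 0.815, 0.001, -0.0]
force: [2.5, 3.1, -17.8]
finger_gap: 0.1
time: 7.2
ee_pos: [0.5317, -0.0706, 0.1519]
tcp_rot: [-0.62, 0.785, 0.001, -0.0]
force: [2.8, 2.3, -18.5]
finger_gap: 0.102
t 7.2 r 0.1565 th_tcp 0.1095 th_tool 0.1010 Fn(+x close) 2.2 Fz -18.5 [  2.8   2.3 -18.5] [ 0.17 -0.54 -0.22] [ 0.5317 -0.0706  0.1519]
```

```bash
python3 -m handwheel '[{"x":0.0915,"y":-0.0213,"z":0,"turn":0.286},{"x":0.092,"y":-0.0186,"z":0,"turn":0.286},{"x":0.0925,"y":-0.0158,"z":0,"turn":0.286},{"x":0,"y":0,"z":0,"turn":0},{"x":0,"y":0,"z":0,"turn":0}]'
python3 st.py
python3 - <<'E'
import cv2
from h import *
a=eyes.capture("scene");b=eyes.capture("top")
A=cv2.resize(a[110:210,90:190,::-1],(400,400),interpolation=cv2.INTER_CUBIC);B=cv2.resize(b[180:260,310:390,::-1],(400,400),interpolation=cv2.INTER_CUBIC)
cv2.imwrite("pics/v10.png",np.hstack([A,B]))
E
```

```text
time: 7.7
ee_pos: [0.5455, -0.0734, 0.1521]
tcp_rot: [-0.655, 0.756, 0.001, -0.0]
force: [3.2, 4.2, -20.2]
finger_gap: 0.104
t 7.7 r 0.1564 th_tcp 0.0199 th_tool 0.0102 Fn(+x close) 2.5 Fz -20.2 [  3.2   4.2 -20.2] [ 0.37 -0.53 -0.2 ] [ 0.5455 -0.0734  0.1521]
```

View pics/v10.png

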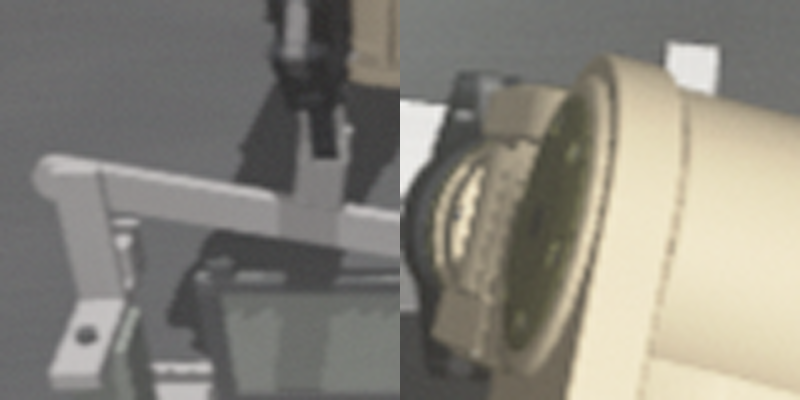

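v10 shows the raised bar above the striker and just in front of the back plate (nose at 50,175). Now small approach steps with force checks.

```bash
python3 -m handwheel '[{"x":0.031,"y":-0.0046,"z":0,"turn":0.0955},{"x":0.031,"y":-0.0042,"z":0,"turn":0.0955},{"x":0,"y":0,"z":0,"turn":0},{"x":0,"y":0,"z":0,"turn":0}]' >/dev/null; python3 st.py
python3 -m handwheel '[{"x":0.031,"y":-0.004,"z":0,"turn":0.0955},{"x":0,"y":0,"z":0,"turn":0},{"x":0,"y":0,"z":0,"turn":0}]'>/dev/null; python3 st.py
python3 -m handwheel '[{"x":0.0155,"y":-0.002,"z":0,"turn":0.048},{"x":0,"y":0,"z":0,"turn":0},{"x":0,"y":0,"z":0,"turn":0}]'>/dev/null; python3 st.py
```

```text
t 8.2 r 0.1564 th_tcp 0.0007 th_tool -0.0098 Fn(+x close) 2.4 Fz -21.4 [  3.2   6.3 -21.4] [ 0.44 -0.39 -0.27] [ 0.5485 -0.0738  0.1521]
t 8.5 r 0.1564 th_tcp -0.0090 th_tool -0.0197 Fn(+x close) 2.1 Fz -20.6 [  2.7   5.  -20.6] [ 0.4  -0.48 -0.29] [ 0.55   -0.074   0.1521]
t 8.8 r 0.1564 th_tcp -0.0130 th_tool -0.0247 Fn(+x close) 1.9 Fz -20.5 [  2.5   4.7 -20.5] [ 0.43 -0.39 -0.28] [ 0.5506 -0.074   0.1521]
```

```bash
python3 -m handwheel '[{"x":0.0124,"y":-0.0016,"z":0,"turn":0.038},{"x":0,"y":0,"z":0,"turn":0},{"x":0,"y":0,"z":0,"turn":0}]'>/dev/null; python3 st.py
python3 -m handwheel '[{"x":0.0124,"y":-0.0016,"z":0,"turn":0.038},{"x":0,"y":0,"z":0,"turn":0},{"x":0,"y":0,"z":0,"turn":0}]'>/dev/null; python3 st.py
```

```text
t 9.1 r 0.1564 th_tcp -0.0167 th_tool -0.0286 Fn(+x close) 1.1 Fz -20.2 [  1.6   4.5 -20.2] [ 0.43 -0.39 -0.28] [ 0.5512 -0.0741  0.1521]
t 9.4 r 0.1564 th_tcp -0.0209 th_tool -0.0327 Fn(+x close) 0.9 Fz -20.0 [  1.5   5.2 -20. ] [ 0.44 -0.34 -0.27] [ 0.5518 -0.0742  0.1521]
```

```bash
python3 -m handwheel '[{"x":0.0124,"y":-0.0015,"z":0,"turn":0.038},{"x":0,"y":0,"z":0,"turn":0},{"x":0,"y":0,"z":0,"turn":0}]'>/dev/null; python3 st.py
```

```text
t 9.7 r 0.1564 th_tcp -0.0248 th_tool -0.0367 Fn(+x close) 1.9 Fz -20.3 [  2.4   4.4 -20.3] [ 0.49 -0.5  -0.27] [ 0.5524 -0.0743  0.1521]
```

```bash
python3 -m handwheel '[{"x":0.0124,"y":-0.0015,"z":0,"turn":0.038},{"x":0,"y":0,"z":0,"turn":0},{"x":0,"y":0,"z":0,"turn":0}]'>/dev/null; python3 st.py
```

```text
t 10.0 r 0.1564 th_tcp -0.0288 th_tool -0.0406 Fn(+x close) 0.9 Fz -20.4 [  1.3   4.5 -20.4] [ 0.44 -0.47 -0.32] [ 0.553  -0.0743  0.152 ]
```

```bash
python3 -m handwheel '[{"x":0.0124,"y":-0.0015,"z":0,"turn":0.038},{"x":0,"y":0,"z":0,"turn":0},{"x":0,"y":0,"z":0,"turn":0}]'>/dev/null; python3 st.py
```

```text
t 10.3 r 0.1564 th_tcp -0.0326 th_tool -0.0446 Fn(+x close) 1.3 Fz -20.5 [  1.8   5.3 -20.5] [ 0.43 -0.43 -0.29] [ 0.5536 -0.0744  0.152 ]
```

```bash
python3 -m handwheel '[{"x":0.0093,"y":-0.0011,"z":0,"turn":0.029},{"x":0,"y":0,"z":0,"turn":0},{"x":0,"y":0,"z":0,"turn":0}]'>/dev/null; python3 st.py
```

```text
t 10.6 r 0.1564 th_tcp -0.0356 th_tool -0.0476 Fn(+x close) 1.8 Fz -20.0 [  2.2   4.1 -20. ] [ 0.49 -0.38 -0.25] [ 0.5541 -0.0744  0.152 ]
```

```bash
python3 -m handwheel '[{"x":0.0093,"y":-0.0011,"z":0,"turn":0.029},{"x":0,"y":0,"z":0,"turn":0},{"x":0,"y":0,"z":0,"turn":0}]'>/dev/null; python3 st.py
```

```text
t 10.9 r 0.1564 th_tcp -0.0384 th_tool -0.0507 Fn(+x close) 1.7 Fz -19.6 [  2.1   4.9 -19.6] [ 0.45 -0.4  -0.31] [ 0.5545 -0.0745  0.152 ]
```

```bash
python3 -m handwheel '[{"x":0.0093,"y":-0.0011,"z":0,"turn":0.029},{"x":0,"y":0,"z":0,"turn":0},{"x":0,"y":0,"z":0,"turn":0}]'>/dev/null; python3 st.py
```

```text
t 11.2 r 0.1564 th_tcp -0.0413 th_tool -0.0536 Fn(+x close) 1.3 Fz -20.3 [  1.7   4.2 -20.3] [ 0.53 -0.37 -0.31] [ 0.555  -0.0745  0.152 ]
```

```bash
python3 -m handwheel '[{"x":0.0093,"y":-0.001,"z":0,"turn":0.029},{"x":0,"y":0,"z":0,"turn":0},{"x":0,"y":0,"z":0,"turn":0}]'>/dev/null; python3 st.py
```

```text
t 11.5 r 0.1564 th_tcp -0.0444 th_tool -0.0567 Fn(+x close) 1.5 Fz -20.5 [  1.9   4.4 -20.5] [ 0.5  -0.38 -0.31] [ 0.5555 -0.0746  0.152 ]
```

```bash
python3 -m handwheel '[{"x":0.0093,"y":-0.001,"z":0,"turn":0.029},{"x":0,"y":0,"z":0,"turn":0},{"x":0,"y":0,"z":0,"turn":0}]'>/dev/null; python3 st.py
```

```text
t 11.8 r 0.1564 th_tcp -0.0475 th_tool -0.0597 Fn(+x close) 1.0 Fz -20.4 [  1.3   4.2 -20.4] [ 0.55 -0.41 -0.33] [ 0.5559 -0.0746  0.1521]
```

```bash
python3 -m handwheel '[{"x":0.0093,"y":-0.001,"z":0,"turn":0.029},{"x":0,"y":0,"z":0,"turn":0},{"x":0,"y":0,"z":0,"turn":0}]'>/dev/null; python3 st.py
```

```text
t 12.1 r 0.1564 th_tcp -0.0477 th_tool -0.0626 Fn(+x close) 0.8 Fz -18.9 [  1.3   6.  -18.9] [ 0.48 -0.16 -0.45] [ 0.556  -0.0746  0.152 ]
```

```bash
python3 -m handwheel '[{"x":0.0093,"y":-0.001,"z":0,"turn":0.029},{"x":0,"y":0,"z":0,"turn":0},{"x":0,"y":0,"z":0,"turn":0}]'>/dev/null; python3 st.py
```

```text
t 12.4 r 0.1564 th_tcp -0.0477 th_tool -0.0654 Fn(+x close) -1.6 Fz -17.8 [ -1.2   5.3 -17.8] [ 0.59  0.08 -0.47] [ 0.556  -0.0746  0.152 ]
```

Light contact with the back plate at th ≈ -0.0477 (tangential force went from +1.3 to -1.6 N and motion stopped). I'll back off about 2.5 mm at the nose, to th ≈ -0.039.

```bash
python3 -m handwheel '[{"x":-0.023,"y":0.0028,"z":0,"turn":-0.07},{"x":-0.023,"y":0.0028,"z":0,"turn":-0.07},{"x":0,"y":0,"z":0,"turn":0},{"x":0,"y":0,"z":0,"turn":0}]'>/dev/null; python3 st.py
```

```text
t 12.8 r 0.1564 th_tcp -0.0388 th_tool -0.0511 Fn(+x close) 2.8 Fz -20.4 [  3.2   3.7 -20.4] [ 0.44 -0.39 -0.31] [ 0.5546 -0.0745  0.152 ]
```

```bash
python3 -m handwheel '[{"x":-0.004,"y":-0.045,"z":-0.07,"turn":0},{"x":0,"y":0,"z":0,"turn":0},{"x":0,"y":0,"z":0,"turn":0}]'>/dev/null; python3 st.py
python3 -m handwheel '[{"x":-0.004,"y":-0.045,"z":-0.07,"turn":0},{"x":0,"y":0,"z":0,"turn":0},{"x":0,"y":0,"z":0,"turn":0}]'>/dev/null; python3 st.py
```

```text
t 13.1 r 0.1582 th_tcp -0.0473 th_tool -0.0514 Fn(+x close) 0.9 Fz -9.8 [ 1.4  6.  -9.8] [ 1.4  -0.28 -0.15] [ 0.5558 -0.0764  0.1506]
t 13.4 r 0.1615 th_tcp -0.0502 th_tool -0.0505 Fn(+x close) -1.2 Fz 0.6 [-0.7  5.4  0.6] [1.29 0.16 0.1 ] [ 0.556  -0.0797  0.148 ]
```

Unloading the arm let the tool drift about 1.5 mm towards the back plate, so I'll correct that before lowering further.

```bash
python3 -m handwheel '[{"x":-0.018,"y":0.002,"z":0,"turn":0},{"x":-0.018,"y":0.002,"z":0,"turn":0},{"x":0,"y":0,"z":0,"turn":0},{"x":0,"y":0,"z":0,"turn":0}]'>/dev/null; python3 st.py
```

```text
t 13.8 r 0.1625 th_tcp -0.0416 th_tool -0.0491 Fn(+x close) 1.7 Fz 4.9 [ 1.5 -1.9  4.9] [ 0.11 -0.39 -0.22] [ 0.5545 -0.0806  0.1473]
```

```bash
python3 -m handwheel '[{"x":-0.008,"y":0.001,"z":0,"turn":0},{"x":0,"y":0,"z":0,"turn":0},{"x":0,"y":0,"z":0,"turn":0},{"x":0,"y":0,"z":0,"turn":0}]'>/dev/null; python3 st.py
python3 -m handwheel '[{"x":-0.002,"y":-0.022,"z":-0.035,"turn":0},{"x":0,"y":0,"z":0,"turn":0},{"x":0,"y":0,"z":0,"turn":0}]'>/dev/null; python3 st.py
```

```text
t 14.2 r 0.1628 th_tcp -0.0379 th_tool -0.0486 Fn(+x close) 2.3 Fz 5.1 [ 2.2 -1.2  5.1] [ 0.27 -0.6  -0.4 ] [ 0.5538 -0.0808  0.147 ]
t 14.5 r 0.1645 th_tcp -0.0379 th_tool -0.0483 Fn(+x close) 1.8 Fz 6.5 [ 1.4 -4.   6.5] [-0.16 -0.46 -0.34] [ 0.5537 -0.0826  0.1454]
```

```bash
python3 -m handwheel '[{"x":-0.002,"y":-0.022,"z":-0.035,"turn":0},{"x":0,"y":0,"z":0,"turn":0},{"x":0,"y":0,"z":0,"turn":0}]'>/dev/null; python3 st.py
```

```text
t 14.8 r 0.1662 th_tcp -0.0384 th_tool -0.0480 Fn(+x close) 2.4 Fz 7.2 [ 2.  -4.2  7.2] [-0.36 -0.33 -0.32] [ 0.5536 -0.0842  0.1438]
```

```bash
python3 -m handwheel '[{"x":-0.002,"y":-0.022,"z":-0.03,"turn":0},{"x":0,"y":0,"z":0,"turn":0},{"x":0,"y":0,"z":0,"turn":0}]'>/dev/null; python3 st.py
```

```text
t 15.1 r 0.1676 th_tcp -0.0387 th_tool -0.0478 Fn(+x close) 2.0 Fz 7.7 [ 1.5 -5.8  7.7] [-0.61 -0.28 -0.36] [ 0.5535 -0.0856  0.1424]
```

```bash
python3 -m handwheel '[{"x":-0.001,"y":-0.02,"z":-0.035,"turn":0},{"x":0,"y":0,"z":0,"turn":0},{"x":0,"y":0,"z":0,"turn":0}]'>/dev/null; python3 st.py
python3 - <<'E'
import cv2
from h import *
a=eyes.capture("scene")
A=cv2.resize(a[110:210,90:230,::-1],(700,500),interpolation=cv2.INTER_CUBIC)
cv2.imwrite("pics/v11.png",A)
s=np.load("g.npy");g=s[:3]
for ph in(0,.05,.1,.15):
    P=gate(g,-.038,.1+.222*np.cos(ph),.135+.222*np.sin(ph));print(ph,((proj("scene",P)-[90,110])*5).round(0))
E
```

```text
t 15.4 r 0.1688 th_tcp -0.0396 th_tool -0.0477 Fn(+x close) 0.8 Fz 9.5 [ 0.3 -5.5  9.5] [-0.68 -0.13 -0.3 ] [ 0.5535 -0.0869  0.1409]
0 [[ 45. 324.]]
0.05 [[ 40. 303.]]
0.1 [[ 37. 282.]]
0.15 [[ 35. 261.]]
```

View pics/v11.png

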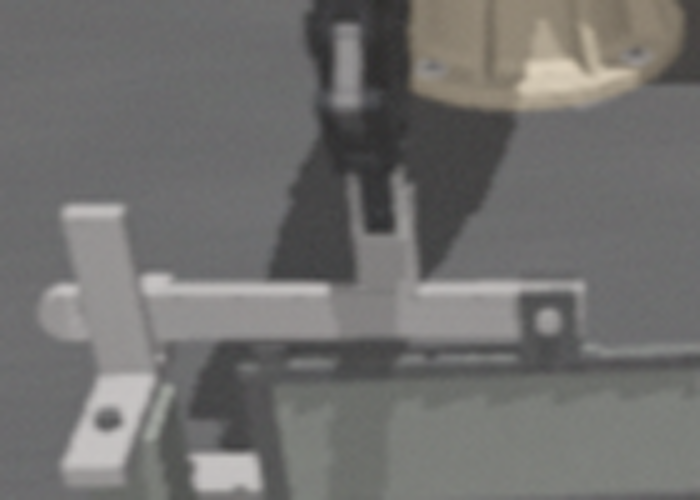

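v11 shows the bar nearly level (nose end at 38,310, lift about 0.03), lying between the striker (157,280) and the back plate. I'll release and let it drop.

```bash
python3 -m handwheel '[{"x":0,"y":0,"z":0,"turn":0},{"x":0,"y":0,"z":0,"turn":0},{"x":0,"y":0,"z":0,"turn":0},{"x":0,"y":0,"z":0,"turn":0},{"x":0,"y":0,"z":0,"turn":0},{"x":0,"y":0,"z":0,"turn":0}]' 0; python3 st.py
python3 -m handwheel '[{"x":0,"y":0,"z":0.4,"turn":0},{"x":0,"y":0,"z":0.6,"turn":0},{"x":0,"y":0,"z":0.8,"turn":0},{"x":0,"y":0,"z":0.8,"turn":0},{"x":-0.7,"y":0.5,"z":0,"turn":0},{"x":-0.7,"y":0.7,"z":0,"turn":0},{"x":-0.7,"y":0.7,"z":0,"turn":0},{"x":0,"y":0,"z":0,"turn":0}]'
python3 - <<'E'
import cv2
from h import *
a=eyes.capture("scene");b=eyes.capture("top")
A=cv2.resize(a[110:230,95:215,::-1],(400,400),interpolation=cv2.INTER_CUBIC);B=cv2.resize(b[175:285,270:380,::-1],(400,400),interpolation=cv2.INTER_CUBIC)
cv2.imwrite("pics/v12.png",np.hstack([A,B]))
s=np.load("g.npy");g=s[:3]
for ph in(0,.03,.05):
    P=gate(g,-.038,.1+.222*np.cos(ph),.135+.222*np.sin(ph));print(ph,((proj("scene",P)-[95,110])*3.333).round(0))
E
```

```text
time: 16.05
ee_pos: [0.5521, -0.0837, 0.1389]
tcp_rot: [-0.677, 0.736, 0.0, -0.0]
force: [0.7, -0.7, 0.2]
finger_gap: 0.5
t 16.05 r 0.1658 th_tcp -0.0291 th_tool -0.0499 Fn(+x close) 0.7 Fz 0.2 [ 0.7 -0.7  0.2] [-0.05 -0.06 -0.02] [ 0.5521 -0.0837  0.1389]
time: 16.85
ee_pos: [0.4428, 0.0143, 0.2699]
tcp_rot: [-0.678, 0.735, 0.001, -0.0]
force: [0.5, -0.2, 0.8]
finger_gap: 0.499
0 [[ 13. 216.]]
0.03 [[ 11. 208.]]
0.05 [[ 10. 202.]]
```

View pics/v12.png

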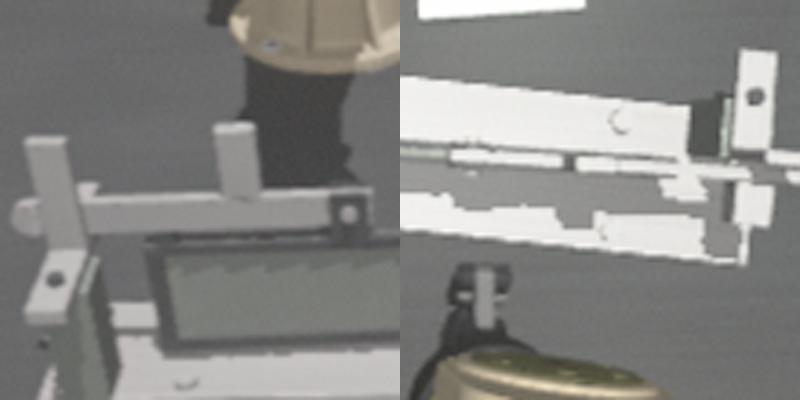

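v12 shows the bar level (nose end at 11,217; predicted 13,216 for level), seated between the striker and the back plate in both views. The gripper is clear.

```bash
python3 -c "
from h import *
print(ctrl.close_job(),readout.get_obs()['force'])"
```

```text
the job is handed in; nothing more can be done
the job is handed in; nothing more can be done
```

The gate is shut and the latch bar lies level in the slot of the catch. I handed the job in at about 17 s on the robot's clock.

**What I did:** I pinched the tab with the gate open and raised the bar to about 0.18 rad. I then swung the gate over the striker until the bar lightly touched the back plate (tangential force changed by about 3 N). From there I backed off about 2.5 mm at the nose, lowered the bar into the slot, let go and moved clear.

**Last checks:**
- **Bar:** the scene picture shows it level, with the nose within about 2 zoomed pixels of the predicted level position. Both cameras show it between the striker and the back plate.
- **Force:** after letting go and moving clear, the tool force was about zero.
- **Other things:** the planned path stayed clear of the hammer, bolt and plate, but I did not check their positions again at the end.

**What disagreed:**
- **Finger height:** in the pictures the fingertips looked about 40 mm higher than the reported tool position, so I set the grasp height by the images.
- **Force at the tab:** holding the bar up took about 20 N, with a peak of 25 N at the wrist, because the tab had to turn in the pads.
- **Drift while lowering:** the tool moved about 1.5 mm towards the back plate and probably touched it lightly a second time (about 1 N). I corrected this before the bar entered the slot.

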